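# Put the mixed-up ink things back on their own rests

### The arm

A 7-joint arm with a two-finger parallel gripper is mounted at the origin on the work surface. World frame = base frame: x ahead of the robot, y to its left, z up, the work surface at z = 0. Lengths are in mm, angles in rad, forces in N, time in s.
With the tool pointing down it reaches from about 400 to 875 mm from the base axis. Payload 19.3 kg.
Tool frame: the origin (TCP) lies at the very end of the fingers, on their centre line; the grasp point (between the pads) lies 19 mm behind it (grip_point_offset is the z of the grasp point in the tool frame, in mm); z points along the fingers, x is the direction in which the jaws open and shut, and the axes are right-handed (so a half turn about z gives the same grasp; the last joint's range is limited). The gripper opens to 85 mm and grips with 20 to 120 N. Pads are 22 mm wide; open, the fingers measure 114 mm over their backs; the gripper's body (76 mm by 85 mm) begins 54 mm behind the grasp point. The pads swing forward as they close: fully open they stand 13 mm farther back than shut.
Start: joints at [-1.203, 0.521, -0.036, 1.599, 0.021, 1.021, -0.113], TCP at [264.984, 566.037, 208.091] pointing down, gripper open.
Joint ranges: [-2.91, 2.91], [-0.3, 2.13], [-1.5, 1.42], [0.17, 2.43], [-1.26, 4.41], [0.16, 1.93], [-2.52, 2.52]. Speed limits (rad/s): [1.89, 1.89, 2.39, 2.39, 3.01, 3.01, 3.01].

### API

Orientations are given as a 3x3 rotation matrix whose columns are the frame's x, y, z axes.
In Python, from workcell import movep, movel, goto_joints, open_gripper, clamp, wait, inverse_kinematics, read_state, camera, PlanningError, finish_job, grip_point_offset gives the robot as it stands. Calls block until the motion is done:
- movep(position, orientation): joint-space move of the TCP to a pose.
- movel(position, frame=None, max_speed=150, guard=None): straight line of the TCP; frame=None keeps the orientation; max_speed is the mean speed in mm/s. With guard (N) it stops when the force on the tool has changed by that much, and returns True; else False.
- goto_joints(angles): joint-space move.
- open_gripper() and clamp(): open the fingers fully, or close them until they stop; the grip force is fixed at half the most.
- wait(seconds).
- inverse_kinematics(position, orientation): joint angles nearest the present ones, or None.
- read_state(): the state.
- camera(name): name is "scene" or "top" or "wrist"; returns a dict with "image" (400x640x3 uint8, blue, green, red), "range_z" (400x640 float32, mm along the optical axis (not along the pixel's ray), 0 where there is no reading), "fx", "fy", "cx", "cy" (pixels), "dist_coeffs" ([k1, k2, p1, p2, k3] as OpenCV has them; the pictures are not rectified), "cam_to_world" (4x4, takes a point from camera to world coordinates). Camera axes: x right, y up, looking along -z (the intrinsics and any distortion apply to the point x, -y, -z); pixel columns grow to the right and rows downward; lengths in mm; the calibration is good to about 2 mm. A picture is of the moment at which its call begins.
A pose or a line that the arm cannot do raises PlanningError and nothing moves.
- finish_job(): hands the job in, once; it reports no verdict.
The state is a dict: "time": time; "qpos": joint angles; "qvel": joint speeds; "joint_efforts": joint torques, N m; "eef_pos": TCP position; "tool_rot": TCP orientation; "ft_force": force on the tool from outside, world axes, zero at the start; "torque": the same for the moment, N m; "finger_gap": finger opening in mm.
Only numpy, scipy, OpenCV 4.12 (cv2) and the standard library are available. Lean on these libraries where they do the work, as an engineer would, in place of code of your own. Each camera call takes 0.05 s, during which the arm holds its last target.

### The job

The ink jar, the ink bottle and the nib tin each stand on the wrong one of the three white tile rests. Move them so that each stands upright and centred on the rest of its own outline (round on round, square on square, oblong on oblong, the tin lying lengthwise along its rest), parking the first one on the bare cork mat on the way. Let go of all of them, tip none of them over, and do not shift or upset the water glass and the brush pot.

Things in the scene. Friction and masses are not known exactly. Their poses are not given: they have to be found in the camera images.
- ink_jar: Round ink jar, amber glass with a black screw cap of the same width: diameter 51 mm, height 50 mm, straight sides, 0.13 kg. Origin: centre of its underside; z up its axis. Starts on the square rest. Belongs on the round rest.
- ink_bottle: Square ink bottle, amber glass: body 44 x 44 mm and 40 mm high, above it a black round cap of 28 mm diameter, top at 56 mm; 0.14 kg. Origin: centre of its underside; x and y square to its side faces, z up. Starts on the oblong rest. Belongs on the square rest.
- nib_tin: Flat closed oblong metal tin for pen nibs, plain brass: 85 mm long (its x), 41 mm wide (its y), 24 mm high (its z), 0.10 kg. Origin: centre of its underside. Starts on the round rest. Belongs on the oblong rest, lengthwise (either way round).
- round_rest: Round white ceramic tile rest: flat disc of diameter 96 mm, 10 mm thick, no rim, fixed to the desk. Origin: centre of its underside on the desk, z up; its top is at 10 mm.
- square_rest: Square white ceramic tile rest: flat slab 86 x 86 mm, 10 mm thick, no rim, fixed. Origin: centre of its underside on the desk, x and y square to its edges, z up; its top is at 10 mm.
- oblong_rest: Oblong white ceramic tile rest: flat slab 112 mm long (its x), 62 mm wide (its y), 10 mm thick, no rim, fixed. Origin: centre of its underside on the desk; its top is at 10 mm.
- cork_mat: Spare parking spot: six-sided flat cork mat, 104 mm across flats, 4 mm thick, fixed, bare at the start. Origin: centre of its underside on the desk; its top is at 4 mm. The four places are never closer than about 110 mm, centre to centre, and change places with one another from start to start.
- water_glass: Bystander: loose clear water glass, diameter 64 mm at the rim, 68 mm high, standing near the far right of the desk. Origin: centre of its underside. Leave it alone. Other small things on the desk (eraser, sharpener, tape roll, marker, small mixing dish) are less than 30 mm high and their middles lie at least 105 mm from the centre of every rest and of the mat.
- brush_pot: Bystander: loose white ceramic pot, diameter 72 mm, 90 mm high, with brushes whose tips reach 180 mm above the desk, within 40 mm of its axis; stands at the far side, left of the middle. Origin: centre of its underside. Leave it alone.

How it is judged:
By the outcome, as a careful person would: the job done as asked, in the order asked, and still so for the second after the job is handed in, with the robot touching nothing.
It also fails if it takes over 120 s, if anything falls off the work surface, if the arm or the gripper's body presses on something with over 40 N, if the wrist force passes 120 N, or if a joint passes its speed limit or range.

## Working session

There is one attempt and no reset: what is moved stays moved. The work goes in short steps, each a Python script; the robot and the scene stay as the last script left them, time stands still between calls to the robot, and variables do not carry over. Pictures are saved under pics/ and viewed, and the job is handed in when it is done.

```bash
ls; mkdir -p pics; python3 - <<'E'
from workcell import *
import cv2,numpy as np
s=read_state();print(s['time'],s['eef_pos'],s['finger_gap'],s['tool_rot'],grip_point_offset)
for n in ['top','scene']:
    c=camera(n);cv2.imwrite(f'pics/{n}0.png',c['image'])
    print(n,c['fx'],c['fy'],c['cx'],c['cy'],c['dist_coeffs'],np.round(c['cam_to_world'],3).tolist())
    np.savez(f'{n}0.npz',**c)
E
```

```text
pics
0.0 [264.82794057 565.72688862 207.52897297] 85.55712975195168 [[ 4.23871031e-01  9.05722463e-01 -4.11994072e-04]
 [ 9.05721843e-01 -4.23871224e-01 -1.06221929e-03]
 [-1.13670830e-03  7.70919548e-05 -9.99999351e-01]] -18.700000000000003
top 371.4007100620244 371.4007100620244 315.94279115896165 202.77188553375774 [-0.08721407  0.          0.          0.          0.        ] [[0.06, 0.978, -0.2, 408.581], [-0.998, 0.058, -0.018, 3.639], [-0.007, 0.2, 0.98, 822.101], [0.0, 0.0, 0.0, 1.0]]
scene 399.9732578760187 399.9732578760187 318.5851759336257 197.21141559489155 [-0.06387418  0.          0.          0.          0.        ] [[0.696, -0.484, 0.531, 1073.783], [0.718, 0.482, -0.502, -438.349], [-0.013, 0.73, 0.683, 644.346], [0.0, 0.0, 0.0, 1.0]]
```

View pics/top0.png

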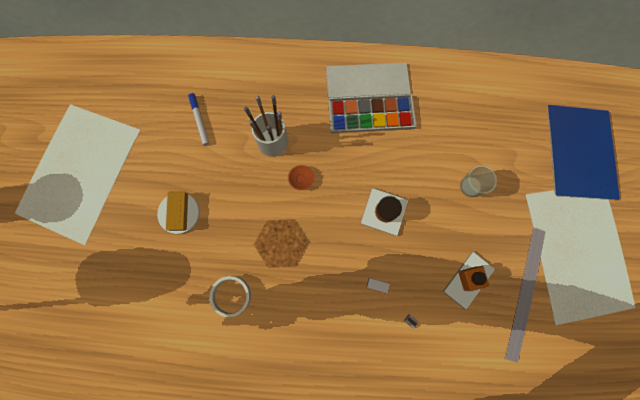

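View pics/scene0.png

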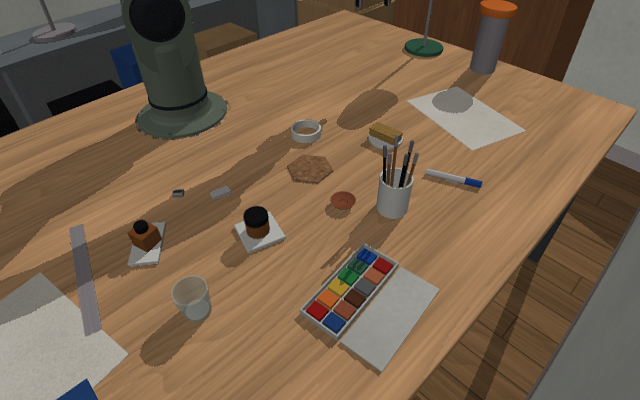

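The top view shows the tin on the round rest near (178,211), the jar on the square rest near (388,209), the bottle on the oblong rest near (472,279), and the bare mat near (282,243). Next I'll enlarge these for precise reading.

```bash
python3 - <<'E'
import cv2,numpy as np
im=cv2.imread('pics/top0.png')
def crop(x,y,w=36,h=27,s=11):
    c=im[y-h:y+h,x-w:x+w]; c=cv2.resize(c,None,fx=s/2*1,fy=s/2,interpolation=cv2.INTER_CUBIC)
    for i in range(0,2*w,10): cv2.putText(c,str(x-w+i),(int(i*s/2),8),0,.3,(255,255,255));cv2.line(c,(int(i*s/2),10),(int(i*s/2),14),(255,255,255))
    for i in range(0,2*h,10): cv2.putText(c,str(y-h+i),(0,int(i*s/2)+4),0,.3,(255,255,255))
    return c
A=np.vstack([np.hstack([crop(178,212),crop(386,212)]),np.hstack([crop(470,280),crop(282,243)])])
print(A.shape);cv2.imwrite('pics/crop0.png',A)
E
```

```text
(594, 792, 3)
```

View pics/crop0.png

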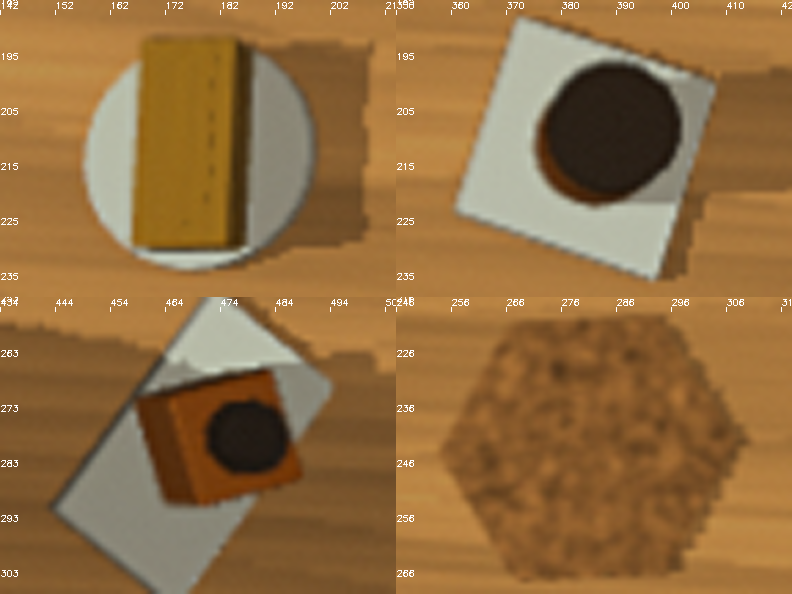

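```bash
cat > h.py <<'E'
import cv2,numpy as np
def rays(c,uv):
    K=np.array([[c['fx'],0,c['cx']],[0,c['fy'],c['cy']],[0,0,1]],float)
    p=cv2.undistortPoints(np.asarray(uv,np.float64).reshape(-1,1,2),K,np.asarray(c['dist_coeffs'],float)).reshape(-1,2)
    return np.c_[p[:,0],-p[:,1],-np.ones(len(p))]
def at_z(c,uv,z):
    M=np.asarray(c['cam_to_world']);d=rays(c,uv)@M[:3,:3].T;o=M[:3,3]
    return o+d*((z-o[2])/d[:,2])[:,None]
def cloud(c):
    v,u=np.mgrid[0:400,0:640];uv=np.c_[u.ravel(),v.ravel()]
    M=np.asarray(c['cam_to_world']);d=rays(c,uv)*np.asarray(c['range_z']).reshape(-1,1)
    return (d@M[:3,:3].T+M[:3,3]).reshape(400,640,3)
E
python3 - <<'E'
from h import *
c=dict(np.load('top0.npz'));P=cloud(c)
print('desk z',np.median(P[230:260,330:360,2]))
for n,x,y in [('tin/round',178,212),('jar/square',386,212),('bottle/obl',470,280),('mat',282,243)]:
    sl=(slice(y-36,y+36),slice(x-38,x+38));Q=P[sl].reshape(-1,3)
    h,e=np.histogram(Q[:,2],np.arange(-6,70,3));print(n,dict(zip(e[:-1].tolist(),h.tolist())))
def rect(uv,z):
    p=at_z(c,uv,z)[:,:2];print(np.round(p,1).tolist(),'sides',np.round(np.linalg.norm(p-np.roll(p,-1,0),axis=1),1),'c',p.mean(0).round(1),'ang',[round(float(np.degrees(np.arctan2(*(b-a)[::-1]))),1) for a,b in zip(p,np.roll(p,-1,0))])
# crop px -> image px
def px(l,x0,y0,ox,oy): return [(x0+(a-ox)/5.5-.41,y0+(b-oy)/5.5-.41) for a,b in l]
print('square');rect(px([(518,16),(716,82),(657,279),(456,212)],350,185,396,0),10)
print('tin top');rect(px([(142,37),(239,38),(233,247),(134,246)],142,185,0,0),34)
print('bottle body top');rect(px([(168,399),(270,369),(302,477),(203,506)],434,253,0,297),50)
print('mat');p=at_z(c,px([(519,318),(668,316),(748,438),(682,575),(520,579),(441,452)],246,216,396,297),4);print(p.round(1),p.mean(0))
def circ(x,y,r,x0,y0,ox,oy,z):
    t=np.linspace(0,6.28,40)
    p=at_z(c,px([(x+r*np.cos(a),y+r*np.sin(a)) for a in t],x0,y0,ox,oy),z)[:,:2].astype(np.float32);print(cv2.fitEllipse(p))
print('jar');circ(613,130,69,350,185,396,0,60)
print('round');circ(199,156,115,142,185,0,0,10)
print('bcap');circ(248,437,41,434,253,0,297,66)
E
python3 - <<'E'
import cv2
im=cv2.imread('pics/top0.png')[240:320,425:515]
im=cv2.resize(im,None,fx=7,fy=7,interpolation=cv2.INTER_CUBIC);cv2.imwrite('pics/obl.png',im)
E
```

```text
desk z -1.0342364510711946
tin/round {-6: 315, -3: 2675, 0: 1035, 3: 32, 6: 299, 9: 276, 12: 37, 15: 19, 18: 25, 21: 23, 24: 13, 27: 26, 30: 272, 33: 384, 36: 23, 39: 0, 42: 0, 45: 0, 48: 0, 51: 0, 54: 0, 57: 0, 60: 0, 63: 0, 66: 0}
jar/square {-6: 360, -3: 2748, 0: 849, 3: 46, 6: 485, 9: 404, 12: 16, 15: 7, 18: 7, 21: 10, 24: 4, 27: 6, 30: 4, 33: 8, 36: 9, 39: 7, 42: 4, 45: 5, 48: 7, 51: 11, 54: 47, 57: 331, 60: 74, 63: 0, 66: 0}
bottle/obl {-6: 428, -3: 2778, 0: 737, 3: 51, 6: 521, 9: 357, 12: 23, 15: 7, 18: 13, 21: 11, 24: 17, 27: 12, 30: 11, 33: 14, 36: 12, 39: 13, 42: 16, 45: 104, 48: 155, 51: 12, 54: 9, 57: 7, 60: 25, 63: 103, 66: 11}
mat {-6: 251, -3: 2442, 0: 1788, 3: 934, 6: 43, 9: 0, 12: 0, 15: 0, 18: 0, 21: 0, 24: 0, 27: 0, 30: 0, 33: 0, 36: 0, 39: 0, 42: 0, 45: 0, 48: 0, 51: 0, 54: 0, 57: 0, 60: 0, 63: 0, 66: 0}
square
[[616.6, -104.6], [593.8, -186.4], [511.7, -163.6], [534.1, -82.1]] sides [85.  85.2 84.5 85.5] c [ 564.  -134.2] ang [-105.6, 164.5, 74.6, -15.2]
tin top
[[575.8, 348.9], [577.6, 308.7], [493.5, 300.1], [491.3, 340.3]] sides [40.2 84.6 40.2 84.9] c [534.6 324.5] ang [-87.4, -174.2, 93.1, 5.8]
bottle body top
[[439.6, -297.5], [452.7, -337.3], [412.8, -349.2], [400.4, -310.7]] sides [42.  41.6 40.4 41.3] c [ 426.4 -323.7] ang [-71.8, -163.4, 107.8, 18.7]
mat
[[531.2 123.7   4. ]
 [535.7  63.3   4. ]
 [488.2  27.8   4. ]
 [432.3  50.5   4. ]
 [426.8 114.6   4. ]
 [475.  150.5   4. ]] [481.53680021  88.4054989    4.        ]
jar
((561.5056762695312, -135.49403381347656), (52.088069915771484, 54.181488037109375), 56.6934700012207)
round
((533.0045166015625, 328.6254577636719), (92.80908966064453, 99.9156723022461), 144.46182250976562)
bcap
((426.44207763671875, -321.525146484375), (29.537796020507812, 31.688053131103516), 27.089082717895508)
```

View pics/obl.png

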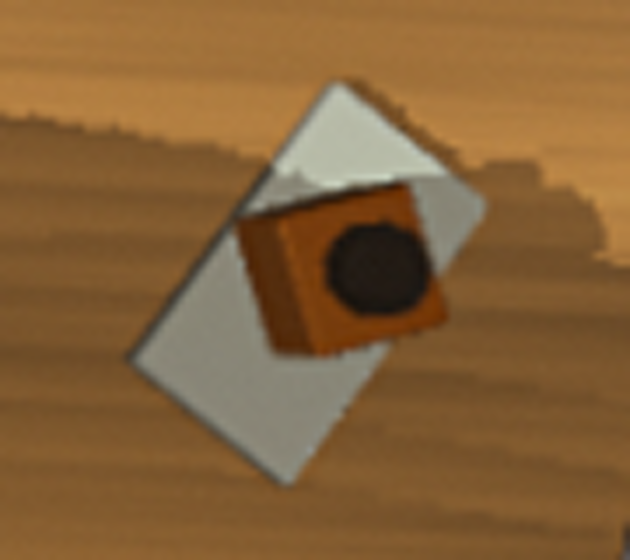

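```bash
python3 - <<'E'
from h import *
c=dict(np.load('top0.npz'))
p=at_z(c,[(425+a/7-.43,240+b/7-.43) for a,b in [(335,82),(487,207),(289,487),(130,357)]],10)[:,:2]
print(p.round(1).tolist(),np.linalg.norm(p-np.roll(p,-1,0),axis=1),p.mean(0),[round(float(np.degrees(np.arctan2(*(b-a)[::-1]))),1) for a,b in zip(p,np.roll(p,-1,0))])
print('pot',at_z(c,[(270,126)],90),'glass',at_z(c,[(482,181)],68),'dish',at_z(c,[(302,178)],15),'tape',at_z(c,[(230,297)],15),'eraser',at_z(c,[(377,285)],5))
im=cv2.imread('pics/scene0.png')
def crop(x,y,w=36,h=27,s=5.5):
    c=cv2.resize(im[y-h:y+h,x-w:x+w],None,fx=s,fy=s,interpolation=cv2.INTER_CUBIC)
    return c
A=np.vstack([np.hstack([crop(385,138),crop(260,232)]),np.hstack([crop(147,244),crop(310,168)])])
cv2.imwrite('pics/crops.png',A)
E
```

```text
[[485.4, -332.2], [448.6, -380.9], [360.3, -316.6], [397.4, -266.5]] [ 61.08328718 109.25776785  62.35279696 109.84708997] [ 422.90779919 -324.07849146] [-127.1, 143.9, 53.5, -36.7]
pot [[717.50171887 124.311657    90.        ]] glass [[ 630.39896356 -332.6098907    68.        ]] dish [[628.09783551  53.55208521  15.        ]] tape [[357.56629241 189.49118468  15.        ]] eraser [[ 401.96077826 -123.55951702    5.        ]]
```

View pics/crops.png

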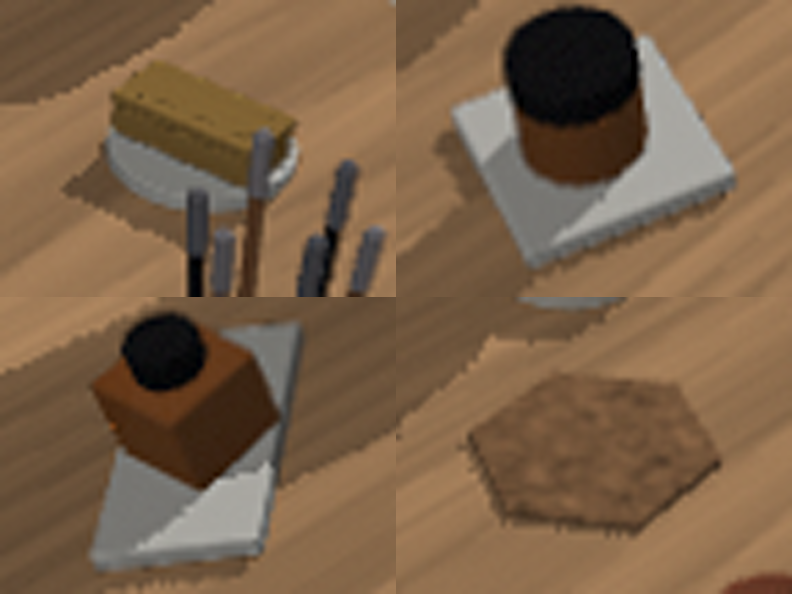

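```bash
python3 - <<'E'
from h import *
c=dict(np.load('scene0.npz'))
f=lambda l,x0,y0,ox,oy,z:at_z(c,[(x0+(a-ox)/5.5-.41,y0+(b-oy)/5.5-.41) for a,b in l],z)[:,:2]
p=f([(468,437),(562,374),(676,385),(720,461),(633,530),(505,518)],274,141,396,297,4);print('mat',p.mean(0),p.round().tolist())
p=f([(648,38),(736,180),(533,258),(453,110)],224,205,396,0,10);print('sq',p.mean(0))
p=f([(572,65)],224,205,396,0,60);print('jar top',p)
p=f([(163,343)],111,217,0,297,66);print('cap top',p)
p=f([(112,98),(156,60),(298,123),(250,166)],349,111,0,0,34);print('tin',p.mean(0))
from workcell import *
def R(yaw): # jaw dir yaw, tool down
    a=np.radians(yaw);x=np.array([np.cos(a),np.sin(a),0]);z=np.array([0,0,-1.]);return np.c_[x,np.cross(z,x),z]
for nm,xy,z,y in [('jar',(563,-135),20,-15),('jar',(563,-135),20,75),('mat',(481.5,88),15,75),('mat',(481.5,88),15,-15),('bot',(426.4,-323),15,18),('bot',(426.4,-323),15,-72),('sq',(564,-134),15,-15),('sq',(564,-134),15,75),('tin',(534.6,324.5),13,96),('obl',(423,-324),13,53.5),('round',(533,328),20,0),('round',(533,328),20,90)]:
  for k in (0,180):
    for zz in (z,180):
        q=inverse_kinematics([*xy,zz],R(y+k)); print(nm,y+k,zz,None if q is None else np.round(q,2))
E
```

```text
mat [482.9172058   90.77623615] [[435.0, 55.0], [430.0, 119.0], [475.0, 152.0], [530.0, 126.0], [537.0, 64.0], [490.0, 29.0]]
sq [ 567.08086956 -135.3820199 ]
jar top [[ 570.46107262 -140.42709726]]
cap top [[ 430.36057853 -324.74989676]]
tin [538.10778978 322.68163259]
jar -15 20 [-0.11  0.75  0.35  1.86 -0.42  0.6   0.25]
jar -15 180 [-0.27  0.55  0.58  1.78 -0.36  0.93  0.21]
jar 165 20 [-0.48  1.03  1.01  1.88 -1.12  0.93 -2.31]
jar 165 180 [-0.58  0.85  1.23  1.79 -0.88  1.17 -2.47]
jar 75 20 [ 0.11  0.71  0.04  1.85 -0.04  0.58  1.48]
jar 75 180 [-0.12  0.5   0.35  1.77 -0.21  0.91  1.64]
jar 255 20 [-0.29  0.83  0.64  1.87 -0.75  0.7  -1.03]
jar 255 180 [-0.41  0.62  0.82  1.78 -0.54  0.98 -1.2 ]
mat 75 15 [-0.31  0.63  0.01  2.09 -0.02  0.43  1.03]
mat 75 180 [-0.42  0.35  0.15  1.99 -0.07  0.81  1.08]
mat 255 15 [-0.6   0.68  0.4   2.1  -0.57  0.47 -1.59]
mat 255 180 [-0.86  0.44  0.74  2.01 -0.4   0.84 -1.73]
mat -15 15 [-0.51  0.66  0.28  2.1  -0.41  0.44 -0.18]
mat -15 180 [-0.66  0.38  0.46  2.   -0.22  0.82 -0.33]
mat 165 15 [-0.07  0.64 -0.31  2.07  0.4   0.49  2.2 ]
m
[... 1132 characters left out ...]
-0.42  0.99 -1.75]
obl 53.5 13 [ 0.45  0.68  0.12  1.98 -0.17  0.49  1.63]
obl 53.5 180 [ 0.03  0.51  0.72  1.9  -0.42  0.89  1.89]
obl 233.5 13 [-0.1   1.    1.    2.01 -1.17  0.88 -0.61]
obl 233.5 180 [-0.14  0.63  1.02  1.9  -0.65  0.98 -1.03]
round 0 20 [-0.76  0.77  0.17  1.73 -0.2   0.66 -0.48]
round 0 180 [-0.82  0.57  0.27  1.64 -0.17  0.96 -0.5 ]
round 180 20 [-0.36  0.8  -0.44  1.7   0.46  0.75  2.12]
round 180 180 [-0.35  0.58 -0.45  1.61  0.28  1.01  2.26]
round 90 20 [-0.58  0.76 -0.09  1.72  0.1   0.67  0.84]
round 90 180 [-0.59  0.55 -0.08  1.62  0.05  0.97  0.88]
round 270 20 [-0.97  0.84  0.51  1.74 -0.58  0.72 -1.73]
round 270 180 [-1.05  0.64  0.64  1.65 -0.44  1.   -1.84]
```

```bash
cat >> h.py <<'E'
from workcell import *
def R(yaw):
    a=np.radians(yaw);x=np.array([np.cos(a),np.sin(a),0]);z=np.array([0,0,-1.]);return np.c_[x,np.cross(z,x),z]
def snap(cam,name):
    c=camera(cam);cv2.imwrite(f'pics/{name}.png',c['image']);np.savez(f'{name}.npz',**c);return c
def st(m=''):
    s=read_state();print(m,'t',round(s['time'],2),'tcp',np.round(s['eef_pos'],1),'gap',round(s['finger_gap'],1),'F',np.round(s['ft_force'],1))
E
python3 - <<'E'
from h import *
movep([481.5,88,240],R(-15));st();snap('wrist','w1')
movep([563,-135,200],R(-15));wait(.3);st();c=snap('wrist','w2');print(c['cam_to_world'],c['fx'],c['dist_coeffs'])
E
```

```text
t 2.0 tcp [481.5  89.2 239.8] gap 85.4 F [ 0.   0.1 -0.6]
 t 3.3 tcp [ 563.2 -134.1  200.2] gap 85.4 F [-0.3  0.3 -0.6]
[[ 9.66137113e-01  2.47271034e-01  7.37300121e-02  5.82836797e+02]
 [-2.58028984e-01  9.25467430e-01  2.77364525e-01 -6.32834663e+01]
 [ 3.49488095e-04 -2.86996642e-01  9.57931524e-01  3.65595553e+02]
 [ 0.00000000e+00  0.00000000e+00  0.00000000e+00  1.00000000e+00]] 293.7087785374258 [-0.04387865  0.          0.          0.          0.        ]
```

View pics/w2.png

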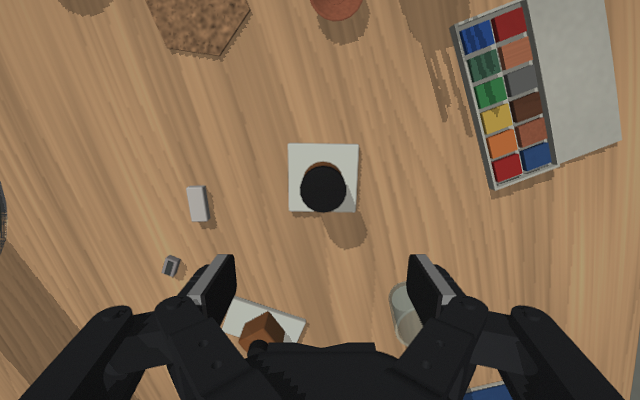

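View pics/w1.png

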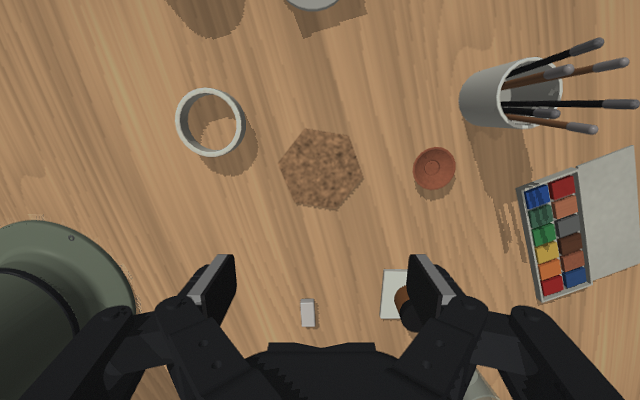

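The wrist view shows the jar cap at about (323,189) and the square rest's corners at about (289,144), (358,145), (357,212) and (289,211). The second picture shows the mat at about (320,169). I'll compare these with the top camera.

```bash
python3 - <<'E'
from h import *
import cv2
c=dict(np.load('w2.npz'))
p=at_z(c,[(289,144),(358,145),(357.5,212),(289,211)],10)[:,:2];print('sq',p.mean(0),p.round().tolist())
print('jar',at_z(c,[(323,189)],60))
d=dict(np.load('w1.npz'));p=at_z(d,[(308,128),(356,134),(362,171),(335,210),(293,206),(279,163)],4)[:,:2];print('mat',p.mean(0),p.round().tolist())
a=cv2.resize(c['image'][130:225,270:380],None,fx=7,fy=6,interpolation=cv2.INTER_CUBIC);cv2.imwrite('pics/w2c.png',a)
E
```

```text
sq [ 566.48870322 -136.02598632] [[538.0, -84.0], [617.0, -107.0], [598.0, -189.0], [514.0, -165.0]]
jar [[ 565.60712103 -136.162591     60.        ]]
mat [484.15090801  91.17184045] [[480.0, 150.0], [540.0, 126.0], [537.0, 75.0], [487.0, 30.0], [431.0, 51.0], [429.0, 115.0]]
```

View pics/w2c.png

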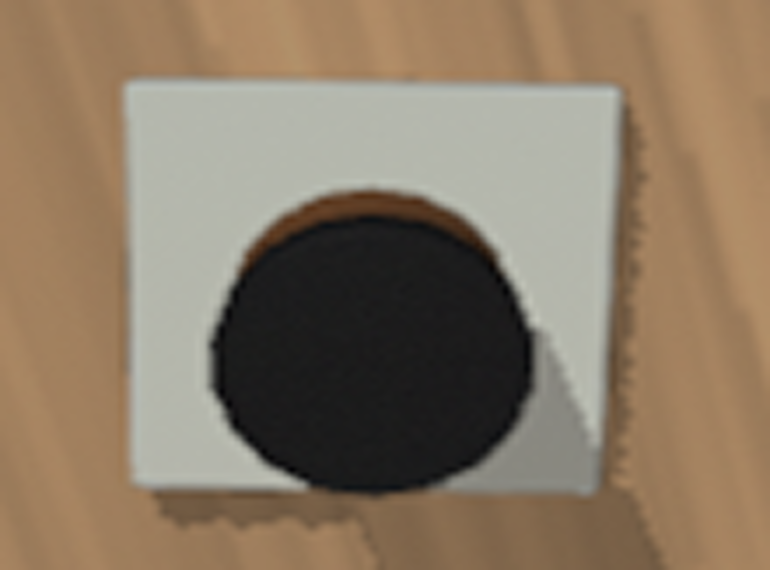

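```bash
python3 - <<'E'
from h import *
movel([565.5,-135.7,200]);movel([565.5,-135.7,60]);print(movel([565.5,-135.7,19],max_speed=60,guard=8));st('down')
clamp();wait(.3);st('clamped');snap('top','t1');snap('wrist','w3')
movel([565.5,-135.7,150]);st('up');snap('wrist','w4')
E
```

```text
False
down t 5.52 tcp [ 565.6 -135.8   19.2] gap 85.6 F [-0.4  0.4  0. ]
clamped t 6.27 tcp [ 565.7 -135.7   19.7] gap 48.5 F [-3.7  1.5 12.4]
up t 7.39 tcp [ 565.1 -135.5  149.2] gap 48.7 F [-0.2  0.5 -1.7]
```

```bash
python3 -c "
import cv2,numpy as np
a=cv2.imread('pics/w4.png');b=cv2.imread('pics/t1.png')[120:320,250:570]
cv2.imwrite('pics/v1.png',np.vstack([cv2.resize(a,(480,300)),cv2.resize(b,(480,300))]))"
```

```text
(no output)
```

View pics/v1.png

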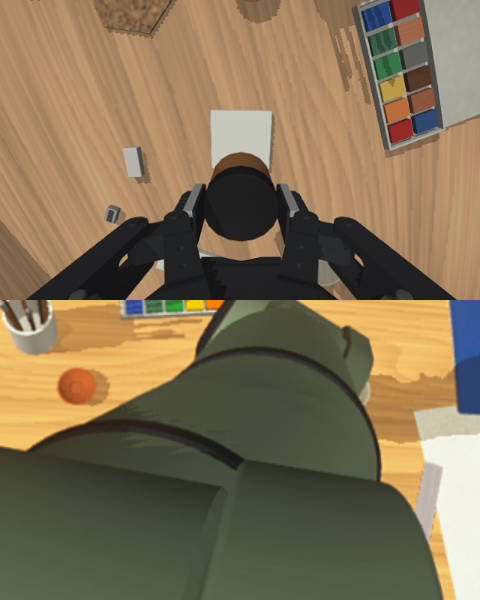

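```bash
python3 - <<'E'
from h import *
movep([483,90,150],R(-15));movel([483,90,40]);print(movel([483,90,13.5],max_speed=30,guard=6));st('placed')
open_gripper();wait(.2);st('open');movel([483,90,150]);snap('wrist','w5')
movel([430,-150,220]);  
movep([428,-324,200],R(-72));wait(.3);st();snap('top','t2');snap('scene','s2');snap('wrist','w6')
E
```

```text
True
placed t 10.12 tcp [482.8  89.9  13.7] gap 48.5 F [-0.6  0.4  8.8]
open t 10.78 tcp [482.4  89.8  13.4] gap 85.4 F [ 0.1 -0.3 -0.3]
 t 14.77 tcp [ 428.4 -323.3  200.2] gap 85.5 F [-0.6 -0.4 -0. ]
```

```bash
python3 -c "
import cv2,numpy as np
a=cv2.imread('pics/w5.png');b=cv2.imread('pics/w6.png');t=cv2.imread('pics/t2.png')
cv2.imwrite('pics/v2.png',np.vstack([np.hstack([cv2.resize(a,(400,250)),cv2.resize(b,(400,250))]),np.hstack([cv2.resize(t,(400,250)),cv2.resize(t[203:283,222:342],(400,250),interpolation=2)])]))"
```

```text
(no output)
```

View pics/v2.png

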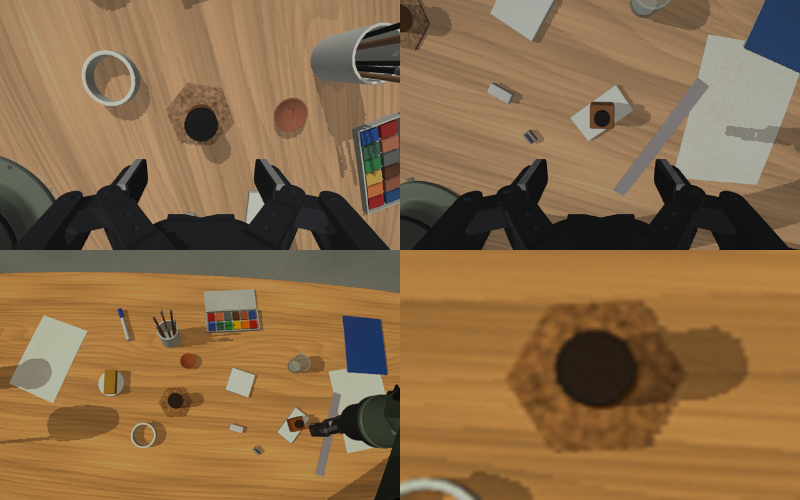

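View pics/w6.png

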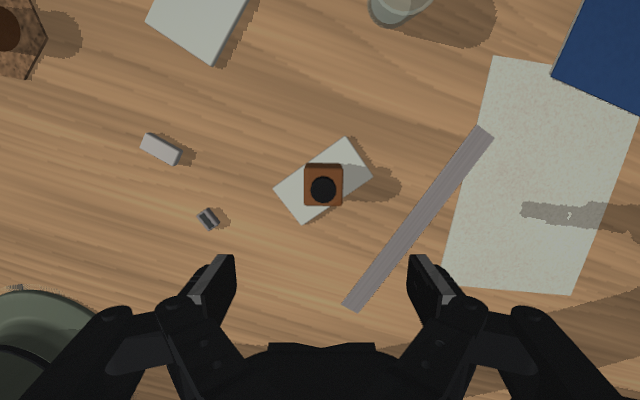

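```bash
python3 - <<'E'
from h import *
c=dict(np.load('t2.npz'));print('jar top-cam',at_z(c,[(281.1,241.1)],54))
d=dict(np.load('w5.npz'));print('jar wrist',at_z(d,[(201*1.6,126*1.6)],54))
w=dict(np.load('w6.npz'));a=cv2.resize(w['image'][125:235,260:390],None,fx=6,fy=5.4,interpolation=cv2.INTER_CUBIC);cv2.imwrite('pics/w6c.png',a)
t=c['image'];b=np.hstack([cv2.resize(t[180:240,350:420],(398,340),interpolation=2),cv2.resize(t[185:240,145:209],(398,340),interpolation=2)]);cv2.imwrite('pics/t2c.png',b)
E
```

```text
jar top-cam [[480.02398975  85.27494735  54.        ]]
jar wrist [[482.95553203  87.22371686  54.        ]]
```

View pics/w6c.png

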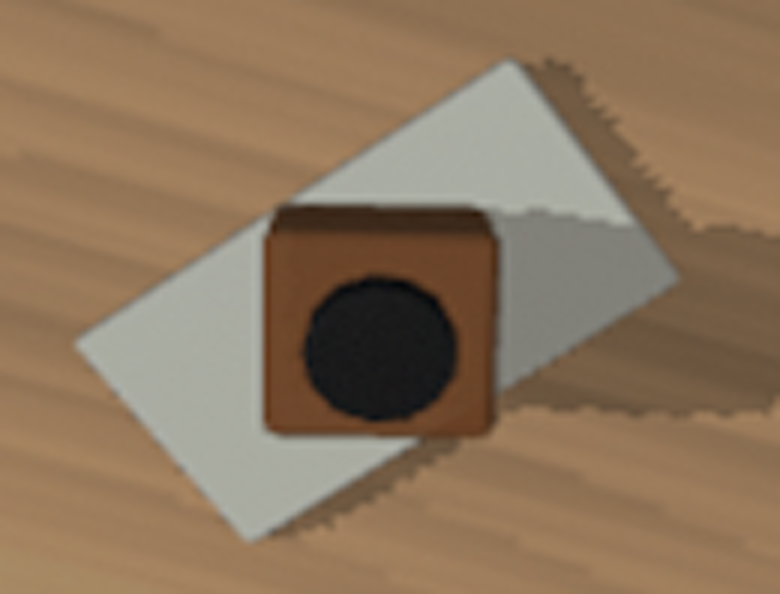

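View pics/t2c.png

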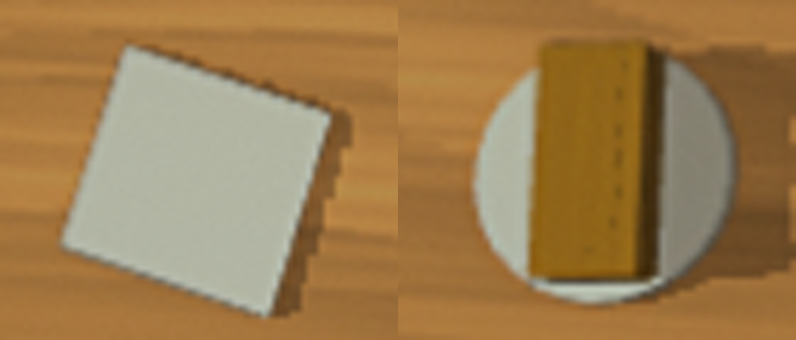

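```bash
python3 - <<'E'
from h import *
w=dict(np.load('w6.npz'));f=lambda l,z:at_z(w,[(260+a/6-.42,125+b/5.4-.41) for a,b in l],z)[:,:2]
def rep(n,p): print(n,p.mean(0).round(1),'sides',np.linalg.norm(p-np.roll(p,-1,0),axis=1).round(1),[round(float(np.degrees(np.arctan2(*(b-a)[::-1]))),1) for a,b in zip(p,np.roll(p,-1,0))])
rep('body',f([(264,237),(497,237),(493,436),(267,436)],50));rep('cap',f([(381,348)],66));rep('obl',f([(510,58),(682,278),(250,542),(75,345)],10))
t=dict(np.load('t2.npz'))
g=lambda l:at_z(t,[(350+a*70/398-.41,180+b*60/340-.41) for a,b in l],10)[:,:2]
rep('sq',g([(125,45),(332,113),(270,318),(61,243)]))
E
```

```text
body [ 427.7 -326. ] sides [42.1 41.7 42.3 41.7] [-72.0, -161.8, 108.0, 17.8]
cap [ 429.5 -325.5] sides [0.] [0.0]
obl [ 424.5 -326.3] sides [ 61.  110.4  60.  109.9] [-125.4, 143.6, 54.2, -35.9]
sq [ 564.2 -134.1] sides [85.8 86.1 85.7 84. ] [-105.4, 164.4, 73.2, -15.5]
```

```bash
python3 - <<'E'
from h import *
x,y=428.2,-324.7
def rot(z,a):movep([x,y,z],R(a))
rot(150,18);wait(.2);movel([x,y,60]);print(movel([x,y,20],max_speed=60,guard=8));clamp();wait(.2);st('c1');open_gripper();movel([x,y,95]);rot(95,-72);wait(.2);movel([x,y,60])
print(movel([x,y,20],max_speed=60,guard=8));clamp();wait(.3);st('c2');movel([x,y,140]);st('up')
movep([565.5,-135.2,140],R(-15.4));wait(.3);st();snap('wrist','w7');snap('scene','s3')
E
```

```text
False
c1 t 18.63 tcp [ 428.4 -324.8   20.6] gap 41.6 F [-2.5  1.7 13.3]
False
c2 t 23.14 tcp [ 428.4 -324.7   20.6] gap 41.5 F [-1.8  4.1 13.8]
up t 24.09 tcp [ 428.  -324.3  139.3] gap 41.5 F [-0.3  0.6 -1.4]
 t 25.32 tcp [ 565.2 -135.9  140. ] gap 41.3 F [ 0.5 -1.3 -1.1]
```

```bash
python3 -c "
import cv2,numpy as np
a=cv2.imread('pics/w7.png');b=cv2.imread('pics/s3.png')
cv2.imwrite('pics/v3.png',np.vstack([cv2.resize(a,(480,300)),cv2.resize(b,(480,300))]))"
```

```text
(no output)
```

View pics/v3.png

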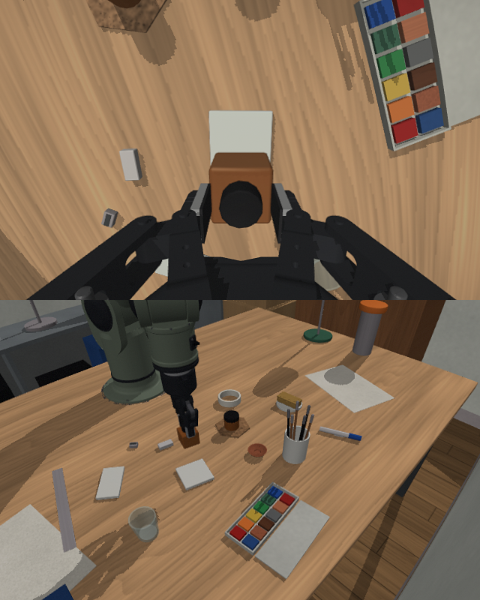

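Bottle held squarely. Placing it now.

```bash
python3 - <<'E'
from h import *
x,y=565.5,-135.2
movel([x,y,45]);print(movel([x,y,19],max_speed=30,guard=6));st('placed');open_gripper();wait(.2);st('open');movel([x,y,160]);wait(.2);st();snap('wrist','w8')
movel([481,60,200]);movep([537,325,200],R(96));wait(.3);st();snap('top','t3');snap('scene','s4');snap('wrist','w9')
w=cv2.imread('pics/w8.png');t=cv2.imread('pics/t3.png');s=cv2.imread('pics/w9.png')
r=lambda a:cv2.resize(a,(400,290),interpolation=2)
cv2.imwrite('pics/v4.png',np.vstack([np.hstack([r(w[110:240,240:420]),r(t[180:238,346:426])]),np.hstack([r(s[110:240,230:410]),r(t[245:320,420:524])])]))
E
```

```text
True
placed t 26.97 tcp [ 565.3 -135.2   20.7] gap 41.4 F [-0.8  0.8  9.6]
open t 27.68 tcp [ 564.9 -135.    20.4] gap 85.7 F [ 0.5 -0.4 -0.8]
 t 28.96 tcp [ 565.2 -135.2  159.4] gap 85.4 F [0.3 1.  0.1]
 t 32.12 tcp [537.1 324.7 200.1] gap 85.3 F [0.1 0.1 0.6]
```

View pics/v4.png

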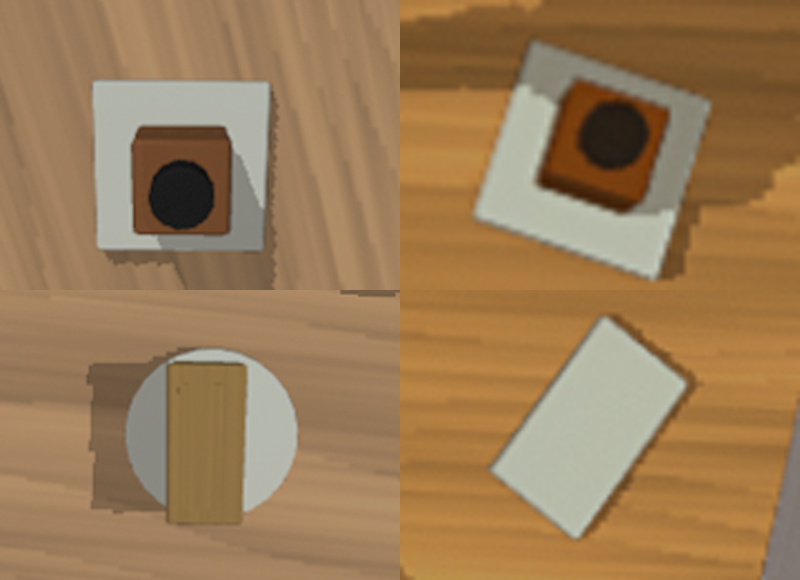

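```bash
python3 - <<'E'
from h import *
w8,t3,w9=[dict(np.load(n+'.npz')) for n in ('w8','t3','w9')]
def rep(n,p): print(n,p.mean(0).round(1),'sides',np.linalg.norm(p-np.roll(p,-1,0),axis=1).round(1),[round(float(np.degrees(np.arctan2(*(b-a)[::-1]))),1) for a,b in zip(p,np.roll(p,-1,0))])
def f(c,l,x0,y0,ox,oy,sx,sy,z): return at_z(c,[(x0+(a-ox)/sx-.4,y0+(b-oy)/sy-.4) for a,b in l],z)[:,:2]
W=(240,110,0,0,2.222,2.231)
rep('w sq',f(w8,[(94,82),(270,82),(262,250),(98,248)],*W,10));rep('w body',f(w8,[(132,141),(231,140),(231,234),(134,235)],*W,50));rep('w cap',f(w8,[(181,194)],*W,66))
T=(346,180,400,0,5,5)
rep('t sq',f(t3,[(531,40),(711,102),(656,280),(474,215)],*T,10));rep('t cap',f(t3,[(613,134)],*T,66))
V=(230,110,0,290,2.222,2.231)
rep('w tin',f(w9,[(168,364),(246,364),(242,523),(167,523)],*V,34));rep('w round',f(w9,[(126,432),(298,432)],*V,10));rep('w round v',f(w9,[(212,349)],*V,10))
rep('t obl',f(t3,[(605,316),(690,383),(577,540),(490,470)],420,245,400,290,3.846,3.867,10))
E
```

```text
w sq [ 565.7 -134.7] sides [83.9 84.7 84.1 83.7] [-15.4, -106.0, 163.9, 73.8]
w body [ 566.4 -134.5] sides [42.2 42.1 43.1 42.1] [-14.8, -104.2, 165.2, 74.6]
w cap [ 566.5 -132.6] sides [0.] [0.0]
t sq [ 563.8 -134. ] sides [85.2 84.9 84.8 84.2] [-106.2, 164.0, 73.4, -15.7]
t cap [ 563.9 -132.5] sides [0.] [0.0]
w tin [534.9 325.9] sides [39.  83.5 40.2 83.5] [95.9, 5.5, -84.1, -175.3]
w round [531.7 329.2] sides [94.9 94.9] [95.9, -84.1]
w round v [487.3 324.4] sides [0.] [0.0]
t obl [ 422.8 -324.6] sides [ 61.1 111.9  61.6 111.6] [-125.7, 143.3, 54.1, -36.9]
```

```bash
python3 - <<'E'
from h import *
x,y=535.6,325.2
movep([x,y,100],R(95.7));movel([x,y,50]);print(movel([x,y,14],max_speed=50,guard=8));st('dn');clamp();wait(.3);st('cl');movel([x,y,150]);st('up');snap('wrist','w10')
movel([485,60,200]);movep([424,-325,200],R(53.7));wait(.3);st();snap('wrist','w11');snap('scene','s5');c=snap('top','t4')
a=cv2.imread('pics/w10.png');b=cv2.imread('pics/w11.png');s=cv2.imread('pics/s4.png');s5=cv2.imread('pics/s5.png')
r=lambda a:cv2.resize(a,(400,290),interpolation=2)
cv2.imwrite('pics/v5.png',np.vstack([np.hstack([r(a),r(b)]),np.hstack([r(s[206:274,100:194]),r(s5)])]))
E
```

```text
False
dn t 34.11 tcp [535.7 325.2  14.2] gap 85.9 F [0.1 0.  0.7]
cl t 35.17 tcp [535.6 325.2  14. ] gap 0.3 F [-0.  -0.3 -0.6]
up t 36.23 tcp [535.1 324.9 149.1] gap -0.0 F [ 0.7 -0.4 -0.2]
 t 40.02 tcp [ 424.3 -324.5  200. ] gap 0.3 F [ 0.1 -0.5 -0.3]
```

View pics/v5.png

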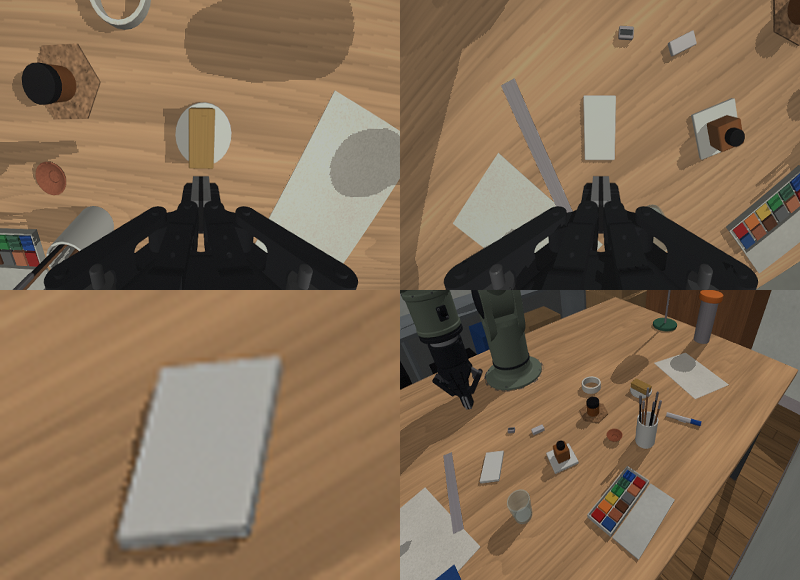

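View pics/w11.png

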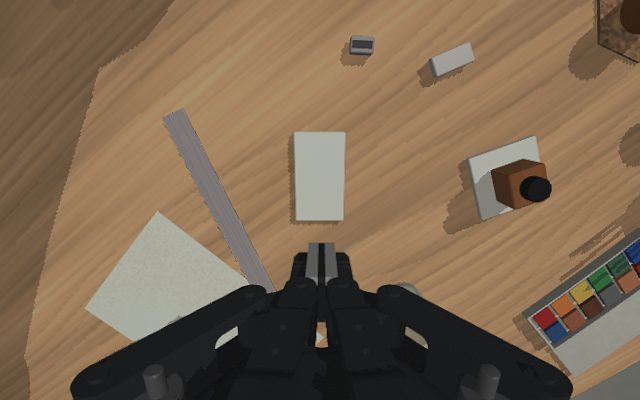

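The gripper closed to 0.3 mm, so the tin was not gripped. The picture shows it still on the round rest. I'll check whether it moved.

```bash
python3 - <<'E'
import cv2,numpy as np
from h import *
r=lambda a:cv2.resize(a,(400,300),interpolation=2)
t3,t4,w9,w10,s4,s5=[cv2.imread(f'pics/{n}.png') for n in ('t3','t4','w9','w10','s4','s5')]
cv2.imwrite('pics/v6.png',np.vstack([np.hstack([r(t3[187:241,142:214]),r(t4[187:241,142:214])]),np.hstack([r(s4[111:165,349:421]),r(s5[111:165,349:421])])]))
c=dict(np.load('t4.npz'));P=cloud(c)
sl=P[196:228,168:186];print(np.median(sl[8:24,5:12,2]))
# heights profile over row
print(P[211,150:210,2].round().astype(int))
E
```

```text
33.65287409564917
[-2 -2  2  0  0 -3  0 -1 10  8  8  9 10  8  8  7 11 34 33 33 33 34 33 35
 34 32 33 34 34 32 33 32 33 34 32 26 20 14  9  8  8  7  9  7 11 11  9  9
  8 -3  2  0 -1  1 -1 -1 -1 -2 -1  1]
```

View pics/v6.png

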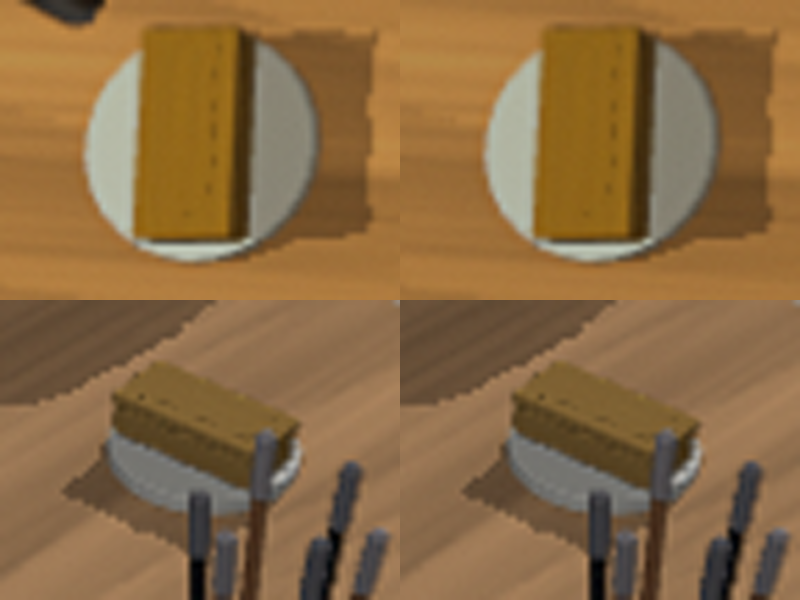

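View pics/w10.png

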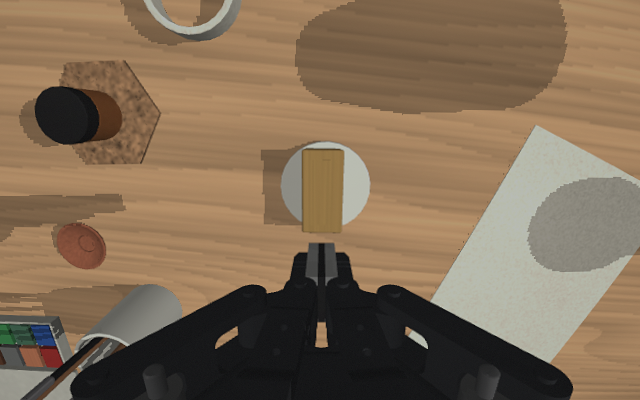

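```bash
python3 - <<'E'
from h import *
c=dict(np.load('w10.npz'));P=cloud(c)
for u in (314,328): 
    for v in range(238,290,6): print(u,v,P[v,u].round(1))
print('tcp 535.1 324.9 149.1 shut')
c=dict(np.load('w8.npz'));P=cloud(c)
print('open, tcp 565.2,-135.2,159.4')
for u in range(195,240,5): print([ (v,P[v,u].round(0).tolist()) for v in (250,256,262,275)])
E
```

```text
314 238 [ 5.991e+02  3.230e+02 -5.000e-01]
314 244 [525.5 320.3 177.6]
314 250 [525.4 320.5 184.8]
314 256 [525.  320.6 191.9]
314 262 [525.  320.8 197.7]
314 268 [525.8 320.9 201.7]
314 274 [525.5 321.  207.2]
314 280 [524.4 321.1 213.6]
314 286 [524.2 321.1 218.2]
328 238 [ 5.973e+02  3.391e+02 -1.000e-01]
328 244 [524.5 327.4 178.4]
328 250 [525.1 327.3 184. ]
328 256 [524.2 327.  192.2]
328 262 [524.6 326.9 197.3]
328 268 [524.8 326.8 202.5]
328 274 [525.1 326.8 206.9]
328 280 [526.  326.8 210. ]
328 286 [524.2 326.4 217.4]
tcp 535.1 324.9 149.1 shut
open, tcp 565.2,-135.2,159.4
[(250, [395.0, -174.0, 0.0]), (256, [391.0, -182.0, -1.0]), (262, [388.0, -190.0, -1.0]), (275, [514.0, -114.0, 211.0])]
[(250, [400.0, -176.0, -1.0]), (256, [397.0, -184.0, -1.0]), (262, [586.0, -65.0, 325.0]), (275, [517.0, -115.0, 212.0])]
[(250, [407.0, -177.0, 0.0]), (256, [403.0, -186.0, -1.0]), (262, [400.0, -193.0, -0.0]), (275, [523.0, -112.0, 218.0])]
[(250, [412.0, -180.0, -1.0]), (256, [410.0, -186.0, 0.0]), (262, [406.0, -194.0, -0.0]), (275, [525.0, -112.0, 219.0])]
[(250, [419.0, -181.0, 0.0]), (256, [521.0, -112.0, 201.0]), (262, [523.0, -112.0, 208.0]), (275, [526.0, -114.0, 217.0])]
[(250, [424.0, -183.0, -1.0]), (256, [523.0, -112.0, 201.0]), (262, [525.0, -113.0, 207.0]), (275, [527.0, -116.0, 214.0])]
[(250, [430.0, -184.0, -1.0]), (256, [526.0, -112.0, 202.0]), (262, [528.0, -113.0, 207.0]), (275, [526.0, -119.0, 208.0])]
[(250, [436.0, -186.0, -1.0]), (256, [527.0, -114.0, 200.0]), (262, [527.0, -116.0, 202.0]), (275, [526.0, -122.0, 204.0])]
[(250, [442.0, -187.0, -1.0]), (256, [439.0, -195.0, -2.0]), (262, [436.0, -203.0, -1.0]), (275, [524.0, -126.0, 196.0])]
```

Measured in depth, the real fingertips sit about 28 mm above the reported TCP when shut and 41 mm when open. That contradicts the stated tool frame, so the jaws closed above the tin. I'll lower the grasp to match and refine the oblong rest position.

```bash
python3 - <<'E'
from h import *
def rep(n,p): print(n,p.mean(0).round(1),'sides',np.linalg.norm(p-np.roll(p,-1,0),axis=1).round(1),[round(float(np.degrees(np.arctan2(*(b-a)[::-1]))),1) for a,b in zip(p,np.roll(p,-1,0))])
w=dict(np.load('w11.npz'));s=dict(np.load('s4.npz'))
rep('w obl',at_z(w,[(294,132),(345,132),(343.5,220),(295,219.5)],10)[:,:2])
rep('s obl',at_z(s,[(100+a/4.255-.4,206+(b-290)/4.265-.4) for a,b in [(161,368),(281,356),(248,528),(118,540)]],10)[:,:2])
# tool geometry: pad centre at shut (u mid) for lateral check
for z in (-11,-7): print(inverse_kinematics([535.6,325.2,z],R(95.7)),inverse_kinematics([424,-325,z],R(53.7)))
E
```

```text
w obl [ 423.8 -325.9] sides [ 60.2 110.2  62.3 109.5] [53.7, -36.0, -126.9, 142.9]
s obl [ 424.6 -325.1] sides [ 62.2 113.1  61.5 112.3] [53.4, -36.3, -127.3, 144.0]
[-0.83031614  0.83933241  0.28931877  1.7351996  -0.37322296  0.62156084
  1.34443238] [ 0.32628513  0.75133199  0.30225455  1.98644808 -0.46460336  0.47068009
  1.90766743]
[-0.82839315  0.83230407  0.28630278  1.73469856 -0.36385274  0.62712567
  1.33662488] [ 0.32297365  0.7444566   0.30692188  1.9861983  -0.46090432  0.47830737
  1.90443634]
```

```bash
python3 - <<'E'
from h import *
x,y=535.6,325.2
open_gripper();movel([424,-100,220]);movel([485,60,200]);movep([x,y,100],R(95.7));wait(.2);movel([x,y,30]);print(movel([x,y,-11],max_speed=40,guard=8));st('dn');clamp();wait(.3);st('cl');movel([x,y,20],max_speed=60);st('up');snap('wrist','w12')
movel([x,y,120]);snap('wrist','w13')
a=cv2.imread('pics/w12.png');b=cv2.imread('pics/w13.png')
cv2.imwrite('pics/v7.png',np.vstack([cv2.resize(a,(480,300)),cv2.resize(b,(480,300))]))
E
```

```text
False
dn t 47.01 tcp [535.8 325.3 -10.8] gap 85.5 F [ 0.8 -0.5  1. ]
cl t 47.82 tcp [535.6 325.2 -10.6] gap 39.6 F [-1.8 -1.1  6.9]
up t 48.48 tcp [535.5 325.2  20. ] gap 39.6 F [-0.6 -0.2 -1.6]
```

View pics/v7.png

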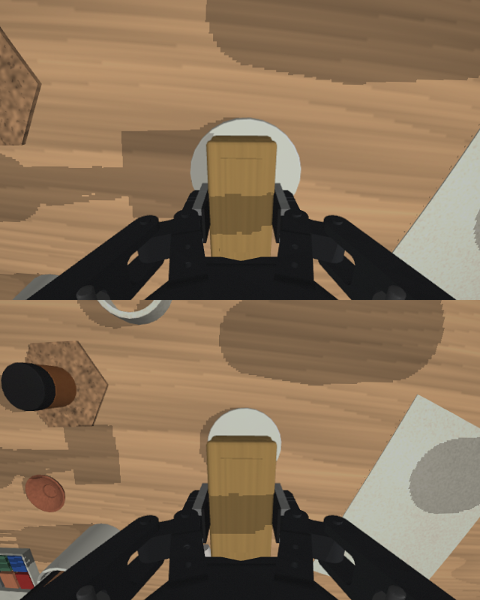

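The tin is held level. I'll carry it to the oblong rest.

```bash
python3 - <<'E'
from h import *
x,y=424,-325.3
movel([485,60,200]);movep([x,y,150],R(53.5));wait(.3);st();movel([x,y,15]);print(movel([x,y,-12.5],max_speed=30,guard=5));st('pl');open_gripper();wait(.2);st('op');movel([x,y,160]);wait(.2);snap('wrist','w14')
movel([424,-100,220]);movep([483,88,200],R(75));wait(.2);st();snap('top','t5');snap('scene','s6');snap('wrist','w15')
w=cv2.imread('pics/w14.png');t=cv2.imread('pics/t5.png');s=cv2.imread('pics/s6.png');v=cv2.imread('pics/w15.png')
r=lambda a:cv2.resize(a,(400,300),interpolation=2)
cv2.imwrite('pics/v8.png',np.vstack([np.hstack([r(w[110:245,230:410]),r(t[245:323,420:524])]),np.hstack([r(s[206:276,100:193]),r(v)])]))
E
```

```text
t 53.18 tcp [ 424.3 -324.8  150.1] gap 39.5 F [-0.6  0.3 -1.6]
True
pl t 55.03 tcp [ 423.8 -325.2  -10.6] gap 39.5 F [-0.6  1.9 10.5]
op t 55.75 tcp [ 423.6 -324.9  -10.9] gap 85.3 F [-0.4  0.7  0. ]
 t 60.01 tcp [483.1  87.1 200.2] gap 85.3 F [-0.5 -1.1  0. ]
```

View pics/v8.png

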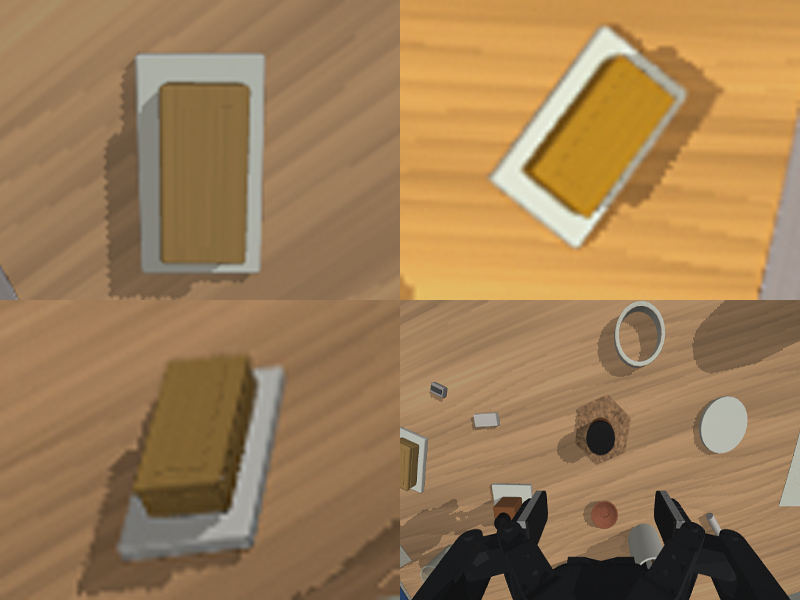

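View pics/t5.png

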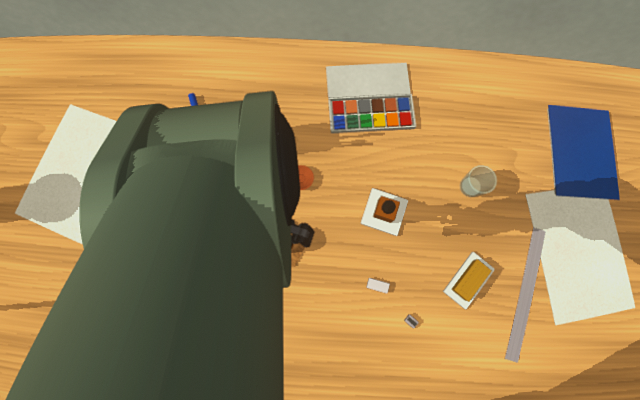

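```bash
python3 - <<'E'
from h import *
def rep(n,p): print(n,p.mean(0).round(1),'sides',np.linalg.norm(p-np.roll(p,-1,0),axis=1).round(1),[round(float(np.degrees(np.arctan2(*(b-a)[::-1]))),1) for a,b in zip(p,np.roll(p,-1,0))])
w,s,v=[dict(np.load(n+'.npz')) for n in ('w14','s6','w15')]
f=lambda l,z:at_z(w,[(230+a/2.222-.4,110+b/2.222-.4) for a,b in l],z)[:,:2]
rep('w rest',f([(136,55),(265,54),(260,272),(142,271)],10));rep('w tin',f([(160,84),(250,83),(246,265),(160,263)],34))
g=lambda l,z:at_z(s,[(100+a/4.3-.4,206+(b-300)/4.286-.4) for a,b in l],z)[:,:2]
rep('s rest',np.array(g([(283,368),(118,552)],10)));rep('s tin',g([(166,355),(252,355),(231,490),(135,490)],34))
# tin by depth in t5
t=dict(np.load('t5.npz'));P=cloud(t)
sub=P[245:323,420:524].reshape(-1,3);m=(sub[:,2]>27)&(sub[:,2]<40);print('t tin depth',cv2.minAreaRect(sub[m][:,:2].astype(np.float32)),np.median(sub[m],0))
rep('t rest',at_z(t,[(420+(a-400)/3.846-.4,245+b/3.846-.4) for a,b in [(605,25),(688,94),(578,248),(490,179)]],10)[:,:2])
# round in w15
im=v['image'].astype(int);m=((im.min(2)>140)&(im.max(2)-im.min(2)<30)).astype(np.uint8)
n,l,stt,ce=cv2.connectedComponentsWithStats(m)
for i in range(1,n):
    if stt[i,4]>300: print(stt[i],ce[i].round(1))
i=l[166,518];cs=cv2.findContours((l==i).astype(np.uint8),0,1)[0][0].reshape(-1,2)
p=at_z(v,cs,10)[:,:2].astype(np.float32);print('round',cv2.fitEllipse(p));print('jar wrist',at_z(v,[((600-400)*1.6,(437-300)*1.333)],54))
E
```

```text
w rest [ 423.5 -325.9] sides [ 60.8 110.3  61.2 109.3] [53.9, -36.4, -127.1, 143.4]
w tin [ 423.4 -323.9] sides [39.7 85.8 41.1 84.4] [54.1, -36.7, -128.0, 142.4]
s rest [ 424.9 -325.6] sides [127.3 127.3] [-65.3, 114.7]
s tin [ 425.5 -322.1] sides [44.4 88.5 45.9 88.6] [45.5, -33.9, -134.1, 145.1]
t tin depth ((422.8953552246094, -323.56500244140625), (42.53628158569336, 86.00420379638672), 54.3336296081543) [ 422.46668812 -322.10165608   32.89672199]
t rest [ 422.8 -324.5] sides [ 61.  109.8  61.8 112. ] [-127.4, 143.7, 54.7, -36.8]
[ 345    2   79   86 1349] [383.7  43.7]
[ 482  128   74   76 4311] [518.4 166. ]
[117 151  39  18 586] [136.4 159.6]
[  0 171  40  86 970] [ 25.9 207.1]
[ 606  178   34   97 1626] [628.4 241.9]
[ 147  246   64   25 1054] [179.  255.1]
round ((534.4716796875, 328.57525634765625), (93.2994155883789, 93.55753326416016), 90.64671325683594)
jar wrist [[480.00865828  87.38829168  54.        ]]
```

```bash
python3 - <<'E'
from h import *
x,y=481.7,86.5
movep([x,y,120],R(75));wait(.2);movel([x,y,40]);print(movel([x,y,-8],max_speed=50,guard=8));st('dn');clamp();wait(.3);st('cl');movel([x,y,140],max_speed=100);st('up')
x,y=534.3,329.
movep([x,y,140],R(75));wait(.3);movel([x,y,25]);print(movel([x,y,-4.5],max_speed=30,guard=5));st('pl');open_gripper();wait(.2);st('op');movel([x,y,160]);wait(.2);snap('wrist','w16')
movel([400,430,250]);wait(.3);st();snap('top','t6');snap('scene','s7')
w=cv2.imread('pics/w16.png');t=cv2.imread('pics/t6.png')
r=lambda a:cv2.resize(a,(400,300),interpolation=2)
cv2.imwrite('pics/v9.png',np.hstack([r(w[110:245,230:410]),r(t[180:240,138:218])]))
E
```

```text
False
dn t 62.57 tcp [481.8  86.5  -7.8] gap 85.6 F [ 0.7 -0.5  0.2]
cl t 63.29 tcp [481.9  86.5  -7.5] gap 49.6 F [-0.9 -0.6 10.8]
up t 64.92 tcp [481.4  86.4 139.5] gap 49.4 F [ 0.8  0.3 -1.2]
True
pl t 67.93 tcp [534.1 328.9  -1.5] gap 49.6 F [-1.1 -1.2  8.4]
op t 68.58 tcp [533.7 328.7  -1.9] gap 85.3 F [-0.7  0.2  0. ]
 t 71.78 tcp [400.2 429.8 249.9] gap 85.4 F [-0.4 -0.7 -0.2]
```

View pics/v9.png

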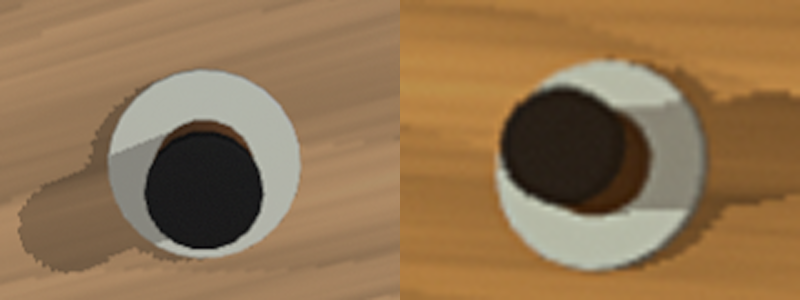

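View pics/t6.png

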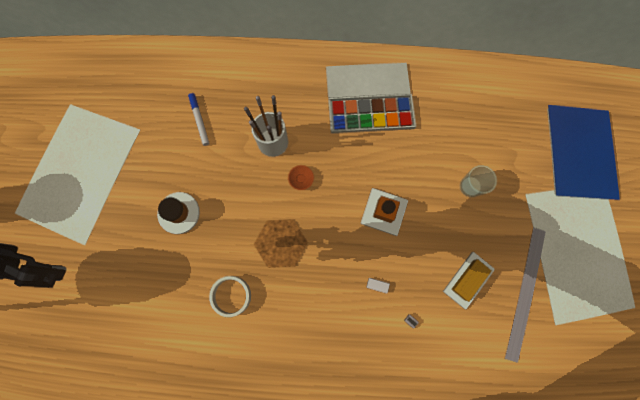

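View pics/s7.png

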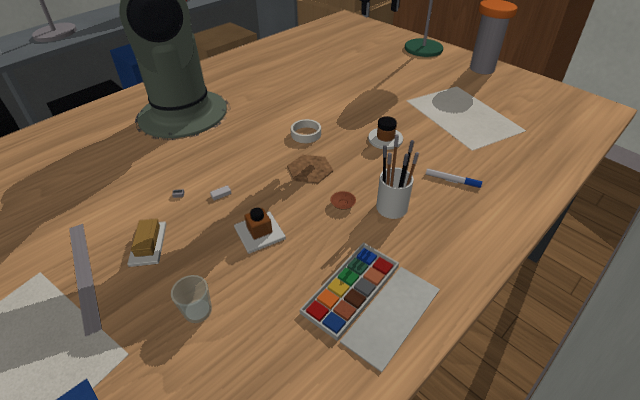

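```bash
python3 - <<'E'
from h import *
w,t,t0=[dict(np.load(n+'.npz')) for n in ('w16','t6','top0')]
f=lambda a,b,z:at_z(w,[(230+a/2.222-.4,110+b/2.222-.4)],z)[0,:2].round(1)
t_=np.linspace(0,6.28,40,False)
E=lambda cx,cy,rx,ry,z:np.mean([f(cx+rx*np.cos(a),cy+ry*np.sin(a),z) for a in t_],0).round(1)
print('w jar',E(204,190,59,59,60),'rest',E(204.5,163.5,96.5,94.5,10))
g=lambda a,b,z:at_z(t,[(138+(a-400)/5-.4,180+b/5-.4)],z)[0,:2].round(1)
print('t jar',g(563,145,60),'rest',g(601,164.5,10))
P=cloud(t)
def top(n,ys,xs,lo,hi):
    s=P[ys,xs].reshape(-1,3);m=(s[:,2]>lo)&(s[:,2]<hi);r=cv2.minAreaRect(s[m][:,:2].astype(np.float32));print(n,np.round(r[0],1),np.round(r[1],1),round(r[2],1),s[m][:,2].mean().round(1))
top('jar',slice(190,235),slice(150,205),52,66);top('tin',slice(245,315),slice(430,500),29,40);top('bottle',slice(190,235),slice(365,410),44,54)
d=cv2.absdiff(t['image'],t0['image']).max(2)
print('pot diff',d[95:160,240:295].mean(),'glass',d[160:200,455:500].mean())
# tin side position via z-slices near base in scene
s=dict(np.load('s7.npz'));Q=cloud(s)
for n,(ys,xs),lo,hi in [('tin',(slice(215,265),slice(125,170)),29,40),('jar',(slice(110,150),slice(370,405)),54,66)]:
    q=Q[ys,xs].reshape(-1,3);m=(q[:,2]>lo)&(q[:,2]<hi);r=cv2.minAreaRect(q[m][:,:2].astype(np.float32));print('scene',n,np.round(r[0],1),np.round(r[1],1),round(r[2],1))
E
```

```text
w jar [532.9 329.5] rest [533.4 329.6]
t jar [533.2 326. ] rest [533.5 328.3]
jar [534.2 329.5] [49.8 49.4] 88.2 58.8
tin [ 423.2 -323.2] [41.9 85.5] 53.7 32.9
bottle [ 565.4 -133.7] [44.1 43.9] 73.9 48.6
pot diff 2.1272727272727274 glass 5.389444444444444
scene tin [ 423.8 -322.9] [41.9 87.4] 52.9
scene jar [536.3 329.4] [49.  50.5] 11.6
```

```bash
python3 - <<'E'
import cv2,numpy as np
a,b,c,d=[cv2.imread(f'pics/{n}.png') for n in('top0','t6','scene0','s7')]
r=lambda x:cv2.resize(x,(400,300),interpolation=2)
cv2.imwrite('pics/v10.png',np.vstack([np.hstack([r(a[150:210,450:530]),r(b[150:210,450:530])]),np.hstack([r(c[265:331,155:243]),r(d[265:331,155:243])])]))
E
```

```text
(no output)
```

View pics/v10.png

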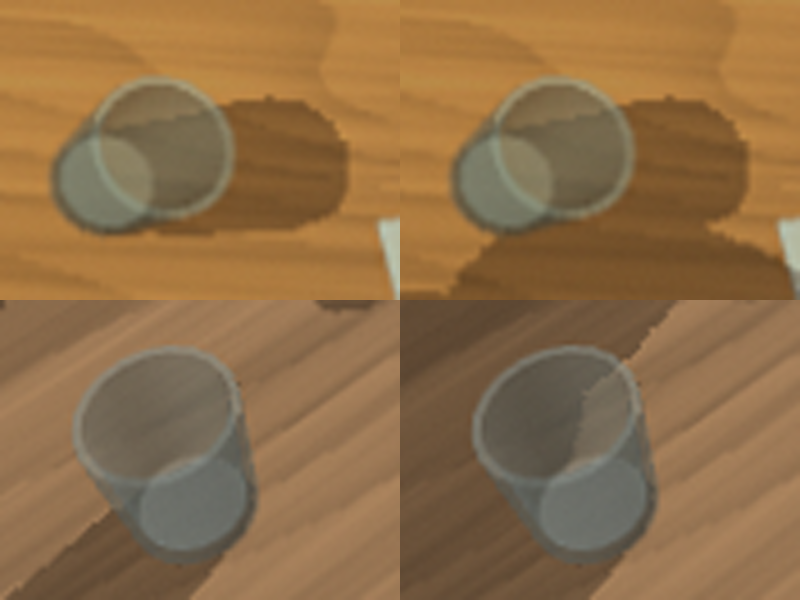

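The glass is in the same place in both views; only the arm's shadow changed. The brush pot hasn't moved either. Handing in.

```bash
python3 -c "
from h import *
st();print(finish_job())"
```

```text
t 71.88 tcp [400.1 429.9 249.9] gap 85.2 F [ 0.2 -0.3 -0.2]
the job is handed in; nothing more can be done
None
```

The job is handed in after 72 s, with all three items upright and released on their own rests. I parked the jar on the cork mat, moved the bottle to the square rest and the tin to the oblong rest, then moved the jar to the round rest.

**Last checks**
- **Jar:** about 1 mm from the centre of its rest. One hand-read of the top picture gave 2.3 mm.
- **Bottle:** about 1–2 mm off centre and within about 1° of its rest.
- **Tin:** about 1.3–2.6 mm off centre, depending on the camera, and aligned to about 1°. I left it there.
- **Glass and brush pot:** the glass is unmoved in the before and after pictures. The pot region of the top picture barely changed.

**What disagreed or failed**
- **Missed grasp:** the first grasp on the tin closed on air. The real fingertips sit about 28 mm short of the reported TCP when shut, which contradicts the stated tool frame. The tin had not moved, and the lowered second try held it.
- **Shallow grips:** because of the same offset, the jar's first grip and the bottle's grip held only the upper part of the object. Neither slipped visibly.
- **Cameras:** they disagreed with each other by about 2–3 mm, so I averaged them.

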